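# Clamp a neck blank in the carving clamp

### The arm

A 6-joint arm with a two-finger parallel gripper is mounted at the origin on the work surface. World frame = base frame: x ahead of the robot, y to its left, z up, the work surface at z = 0. Lengths are in m, angles in degrees, forces in N, time in s.
With the tool pointing down it reaches from about 0.4 to 0.925 m from the base axis. Payload 12.5 kg.
Tool frame: the origin (TCP) lies at the very end of the fingers, on their centre line; the grasp point (between the pads) lies 19 mm behind it; z points along the fingers, y is the line along which they close (so a half turn about z gives the same grasp; the last joint's range is limited). The gripper opens to 95 mm and grips with 3 to 60 N. Pads are 20 mm wide; open, the fingers measure 119 mm over their backs; the gripper's body (75 mm by 180 mm) begins 59 mm behind the grasp point.
Start: joints at [-6.05, 28.126, 89.318, -0, 62.55, -6.05], TCP at [0.625, 0, 0.215] pointing down, gripper open.
Joint ranges: [-177.58, 177.58], [-47.91, 125.51], [2.72, 160], [-65.01, 245.01], [3.68, 167.84], [-153.87, 153.87]. Speed limits (degrees/s): [127.2, 127.2, 159.86, 180, 180, 180].

### API

Orientations are given as a 3x3 rotation matrix whose columns are the frame's x, y, z axes.
In Python, from rig import env gives the robot as it stands. Calls block until the motion is done:
- env.reach(position, orientation): joint-space move of the TCP to a pose.
- env.move_l(position, rot=None, feed=0.15, force_limit=None): straight line of the TCP; rot=None keeps the orientation; feed is the mean speed in m/s. With force_limit (N) it stops when the force on the tool has changed by that much, and returns True; else False.
- env.movej(angles): joint-space move.
- env.set_gripper(opening): finger opening in m; the grip force is fixed at half the most; returns when the fingers have stopped.
- env.sleep(seconds).
- env.ik(position, orientation): joint angles nearest the present ones, or None.
- env.observe(): the state.
- env.get_image(name): name is "scene" or "side" or "wrist"; returns a dict with "frame" (384x512x3 uint8, red, green, blue), "range_z" (384x512 float32, m along the optical axis (not along the pixel's ray), 0 where there is no reading), "vertical_fov" (degrees; the focal length in pixels is half the picture's height over the tangent of half this angle, whatever the lens; pixels are square), "cx", "cy" (the principal point, pixels), "k1" (the pictures are not rectified: a ray, as slopes to the right and down, at radius r is drawn at 1 + k1 r^2 times it, then the intrinsics apply), "cam_to_world" (4x4, takes a point from camera to world coordinates); the wrist camera has in their place "T_tool_cam" (4x4, takes a point from camera to tool coordinates, whose origin is the TCP and whose axes are the flange's). Camera axes: x right, y down, z forward; pixel columns grow to the right and rows downward; lengths in m; the calibration is good to about 2 mm. A picture is of the moment at which its call begins: read the wrist's pose just before it.
A pose or a line that the arm cannot do raises env.PlanningError and nothing moves.
- env.sign_off(): hands the job in; it is judged then, once.
Trained networks look in the newest picture that a camera, given by its name, has taken for a name from the list of things; names that differ only in an ending like _2 or _b are one class to them, and where a whole thing is asked for, a point or a joint stands for the part that bears it (a point fixed in the world has none). Each returns a list of dicts, best first, with "confidence" (0 to 1); they miss things now and then, are a little off and sometimes report something else, mostly with a low value. They report only what shows in the picture. A call takes as long as a camera call. They do not tell look-alikes from the thing itself.
- env.masks_of(camera, label): "pixels" (384x512 bool, what is visible of it) and "extent" ([centre column, centre row, width, height] in pixels, round what is visible of it).
The state is a dict: "t": time; "q": joint angles; "joint_vel": joint speeds; "effort": joint torques, N m; "tool_pos": TCP position; "orientation": TCP orientation; "ft_force": force on the tool from outside, world axes, zero at the start; "wrist_torque": the same for the moment, N m; "grip_width": finger opening in m; "gripper_force": force on a finger pad.
Only numpy, scipy, OpenCV 4.12 (cv2) and the standard library are available. Lean on these libraries where they do the work, as an engineer would, in place of code of your own. Each camera call takes 0.05 s, during which the arm holds its last target. There are 200 camera calls.

### The job

Lay the wooden neck blank flat on the bed of the carving clamp, lengthwise between the sliding jaw and the end stop, and let go of it. Then wind the handwheel clockwise until the jaw has pushed the blank against the end stop and the wheel goes tight, so that the blank stays firmly held end to end, but do not force the wheel past that; leave the tin, the pencil pot and the mallet alone.

Things in the scene. Friction and masses are not known exactly. Their poses are not given: they have to be found in the camera images.
- clamp: Carving clamp bolted to the bench: grey base 120 x 460 x 14 mm (x, y, z). Origin: centre of its underside; z up; +y runs along the bed from gear head to end stop; -x is the handwheel side. Steel bed: x within 35 mm, y -100 to +230 mm, top 50 mm up. Grey gear head (x -40 to +50, y -210 to -110, up to 130 mm high) carries the wheel, its axis leaning 35 degrees from vertical towards -x.
- stop_zone (a point): Bed surface, clamp x 0, y +134, z 50 mm (clamp axes): the nearest place for the face of the END STOP, a fixed steel block with cork face, 64 mm wide, 58 mm high, 36 mm thick, centred across the bed, facing -y. It is set differently each time, its face 0 to 25 mm further along +y than this point; its place is not reported: see it or feel it.
- lamp_arm (a point): Point on the clamp lamp's arm, 16 mm thick: clamp x 20, y -160, z 370 mm (clamp axes). It runs along y from -220 to -100 mm over the wheel, so the wheel can be worked all round only with the tool leaning, best along the wheel's axis. Post at x 90, y -260; shade 72 mm wide, underside 308 mm up, at x 80, y -70 mm.
- bed_spot (a point): Point on the bed's top surface, clamp frame x 0, y +45, z 50 mm (axes as the clamp): with the blank's middle here (long side along y, either end first) it clears jaw and end stop by 9 mm or more at the start.
- jaw: Sliding jaw: steel block 64 mm wide, 58 mm high, 38 mm thick, with a cork face backed by stiff rubber (gives about 1 mm per 60 N). Origin: middle of the lower edge of its face (bed height), which looks to +y; clamp axes. Starts with its face at clamp y -70 to -45 mm; moves only with the handwheel, 25 mm towards +y per clockwise turn (4 mm per rad); it cannot be pushed directly.
- wheel (a joint): Handwheel angle, rad, growing as it is wound clockwise (seen from above), driving the jaw to +y; starts 0 to 6.28, travel ends at 25. Stiff: 5 to 7 N at the knob, either way; stays where left. With the blank on the stop the knob's push back climbs about 1 N per 4 mm of knob travel: 9 to 15 N while turning (2 to 7 N when paused) is properly tight; 20 N (250 N on the blank) is forcing it.
- wheel_hub (a point): Centre of the handwheel, in its rim's plane; clamp x -30, y -160, z 150 mm. z: the wheel's axis, away from the gear head (35 degrees from vertical towards clamp -x); x points from hub to crank knob and turns with the wheel. Steel rim of 14 mm round bar, 65 mm radius, three spokes, hub 36 mm wide.
- knob_mid (a point): Middle of the crank knob, 65 mm from the wheel's axis, 37 mm above the rim's plane; axes as wheel_hub. Dark wooden round grip, 26 mm thick, 52 mm long (11 to 63 mm above the rim's plane), on the rim, parallel to the wheel's axis; it spins freely on its pin, so it can be held while carried round.
- blank: Pale wooden neck blank, loose on the bench: a bar 160 x 42 x 40 mm (x, y, z) with a raised heel at its +x end (another 20 mm high over the last 44 mm, to 60 mm). Origin: centre of the bar's underside; z up, x along it. 0.25 kg or so; centre of mass 8 mm towards the heel.
- tin: Bystander: steel tin, 72 mm wide, 110 mm high, origin under its centre.
- pencil_pot: Bystander: square wooden pot 70 x 70 x 90 mm with pencils to 155 mm, origin under its centre.
- mallet: Bystander: joiner's mallet lying flat; head 60 x 110 x 60 mm at its origin, handle 24 mm thick reaching 160 mm to its -x.
Mind the look-alikes: they are no part of the job. What is shaped like the blank but blue or orange is not meant.

How it is judged (in metres and radians):
On the way, in this order (a step that is already met when the one before it is completed fails the run):
1. the blank lies flat on the bed, lengthwise between jaw and stop, let go (x of blank in the frame of clamp between -0.015 and 0.015 m and z of blank in the frame of clamp between 0.046 and 0.053 m and angle between the x axis of blank and the y axis of clamp, either way round below 0.15 rad and angle between blank's own z axis and vertical below 0.05 rad and contact force between the fingers and blank below 0.2 N and y of blank in the frame of clamp between 0 and 0.09 m), for 0.2 s.
2. the jaw presses the blank against the end stop with more than 20 N (contact force between jaw and blank above 20 N), for 0.2 s.
At the end, for the whole second after the job is handed in: The blank lies flat on the bed (within 4 mm of bed height, tilt under 0.05 rad), within 15 mm of the bed's centre line and 0.10 rad of its direction, at rest, and the jaw still presses it against the end stop with more than 20 N (contact force between jaw and blank above 20 N and x of blank in the frame of clamp between -0.015 and 0.015 m and z of blank in the frame of clamp between 0.046 and 0.053 m and angle between the x axis of blank and the y axis of clamp, either way round below 0.1 rad and angle between blank's own z axis and vertical below 0.05 rad and linear speed of blank below 0.01 m/s and y of blank in the frame of clamp between 0 and 0.09 m); the robot touches nothing.
It fails at once if the wheel is forced: more than 250 N between jaw and blank (contact force between jaw and blank above 250 N).
It fails at once if the tin is moved more than 30 mm (distance of tin from where it was at the start of the episode above 0.03 m).
It fails at once if the pencil pot is moved more than 30 mm (distance of pencil_pot from where it was at the start of the episode above 0.03 m).
It fails at once if the mallet is moved more than 30 mm (distance of mallet from where it was at the start of the episode above 0.03 m).
It also fails if it takes over 72 s, if anything falls off the work surface, if the arm or the gripper's body presses on something with over 40 N, if the wrist force passes 120 N, or if a joint passes its speed limit or range.

## Working session

There is one attempt and no reset: what is moved stays moved. The work goes in short steps, each a Python script; the robot and the scene stay as the last script left them, time stands still between calls to the robot, and variables do not carry over. Pictures are saved under pics/ and viewed, at most 10 in all, crops included, and the job is handed in when it is done.

```bash
mkdir -p pics; ls; cat > h.py <<'E'
import numpy as np, cv2
from rig import env
def cam(n):
    o=env.observe(); im=env.get_image(n)
    if n=='wrist':
        T=np.eye(4); T[:3,:3]=np.array(o['orientation']); T[:3,3]=o['tool_pos']; im['M']=T@np.array(im['T_tool_cam'])
    else: im['M']=np.array(im['cam_to_world'])
    return im
def cloud(im):
    z=im['range_z']; h,w=z.shape; f=h/2/np.tan(np.radians(im['vertical_fov'])/2)
    K=np.array([[f,0,im['cx']],[0,f,im['cy']],[0,0,1]])
    v,u=np.mgrid[:h,:w]
    p=cv2.undistortPoints(np.stack([u,v],-1).reshape(-1,1,2).astype(np.float64),K,np.array([im['k1'],0,0,0.])).reshape(h,w,2)
    P=np.dstack([p[...,0]*z,p[...,1]*z,z])@im['M'][:3,:3].T+im['M'][:3,3]
    P[z==0]=np.nan
    return P
def save(n,im): cv2.imwrite(f'pics/{n}.png',cv2.cvtColor(im['frame'],cv2.COLOR_RGB2BGR))
E
python3 - <<'E'
from h import *
for n in ['scene','side']:
    im=cam(n); save(n+'0',im); P=cloud(im); np.save(n+'0.npy',P); print(n,im['M'][:3,3].round(3),im['M'][:3,2].round(2))
    for l in ['clamp','blank','jaw','wheel','knob_mid','tin','pencil_pot','mallet']:
        for m in env.masks_of(n,l)[:3]:
            p=P[m['pixels']]; p=p[~np.isnan(p[:,0])]
            print(l,round(m['confidence'],2),np.round(m['extent']),p.shape[0],np.median(p,0).round(3) if len(p) else '', np.median(im['frame'][m['pixels']],0))
E
```

```text
pics
scene [ 1.218 -0.643  1.18 ] [-0.52  0.49 -0.7 ]
clamp 0.76 [257. 253. 101. 114.] 5049 [ 0.616 -0.128  0.058] [135. 124. 105.]
blank 0.7 [264. 207.  37.  14.] 158 [0.42  0.089 0.033] [198. 143.  75.]
blank 0.63 [218. 222.  25.  38.] 348 [ 0.392 -0.099  0.039] [245. 114.   0.]
blank 0.49 [295. 176.   5.  14.] 75 [0.388 0.372 0.035] [ 43.  86. 173.]
jaw 0.7 [250. 244.  14.  20.] 198 [ 0.601 -0.104  0.106] [74. 65. 51.]
wheel 0.82 [224. 246.  37.  28.] 478 [ 0.577 -0.197  0.174] [153.  127.5 108. ]
knob_mid 0.68 [223. 242.  40.  30.] 498 [ 0.575 -0.194  0.172] [155.5 125.  104. ]
tin 0.91 [324. 170.  16.  27.] 402 [0.491 0.443 0.073] [162. 148. 131.]
pencil_pot 0.95 [140. 277.  23.  36.] 728 [ 0.44  -0.452  0.065] [138.  78.  27.]
mallet 0.85 [338. 209.  46.  38.] 643 [0.697 0.345 0.046] [99. 52. 24.]
mallet 0.61 [256. 254. 103. 115.] 4847 [ 0.617 -0.131  0.07 ] [134. 126. 107.]
side [0.256 1.102 1.221] [ 0.17 -0.72 -0.67]
clamp 0.95 [244. 209.  58. 124.] 3018 [ 0.565 -0.049  0.05 ] [135. 116. 103.]
clamp 0.29 [259. 168.  25.  40.] 338 [ 0.562 -0.179  0.154] [121.5 105.   90. ]
bla
[... 228 characters left out ...]
jaw 0.74 [249. 196.  20.  19.] 262 [ 0.579 -0.087  0.101] [138.  89.  53.]
wheel 0.78 [259. 168.  24.  41.] 401 [ 0.558 -0.183  0.152] [128. 110.  93.]
wheel 0.7 [245. 211.  58. 122.] 3035 [ 0.563 -0.049  0.05 ] [137. 117. 104.]
knob_mid 0.55 [259. 166.  24.  41.] 310 [ 0.563 -0.18   0.158] [114.   99.5  78. ]
knob_mid 0.33 [244. 212.  56. 128.] 2813 [ 0.564 -0.047  0.051] [131. 116. 104.]
tin 0.79 [234. 331.  23.  41.] 778 [0.473 0.483 0.101] [143. 131. 117.]
pencil_pot 0.85 [300. 157.  22.  30.] 541 [ 0.426 -0.434  0.063] [113.  64.  31.]
mallet 0.65 [194. 294.  62.  45.] 1129 [0.675 0.365 0.047] [101.  54.  29.]
mallet 0.38 [262. 167.  22.  40.] 454 [ 0.56  -0.196  0.148] [135. 111.  85.]
```

```bash
python3 - <<'E'
import cv2,numpy as np
a=cv2.imread('pics/scene0.png')[120:360,100:400]; b=cv2.imread('pics/side0.png')[120:384,140:380]
cv2.imwrite('pics/scene0c.png',cv2.resize(a,(750,600)));cv2.imwrite('pics/side0c.png',cv2.resize(b,(545,600)))
E
```

```text
(no output)
```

View pics/scene0c.png

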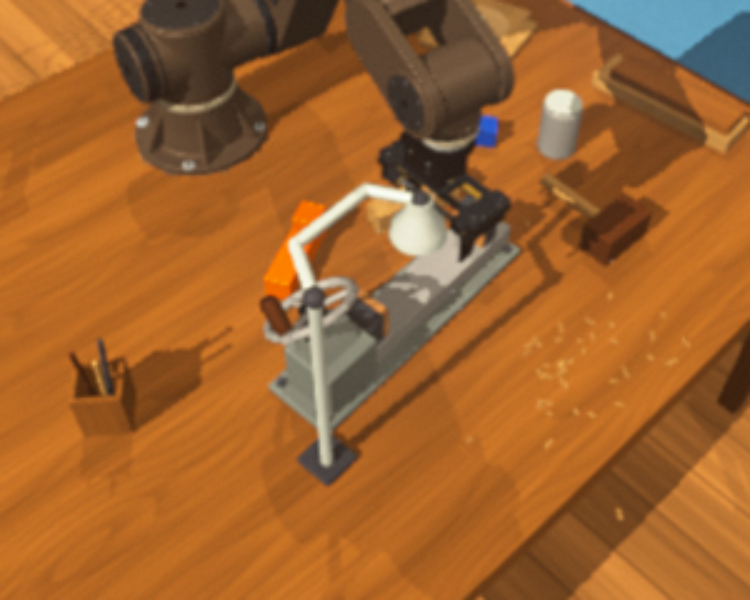

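View pics/side0c.png

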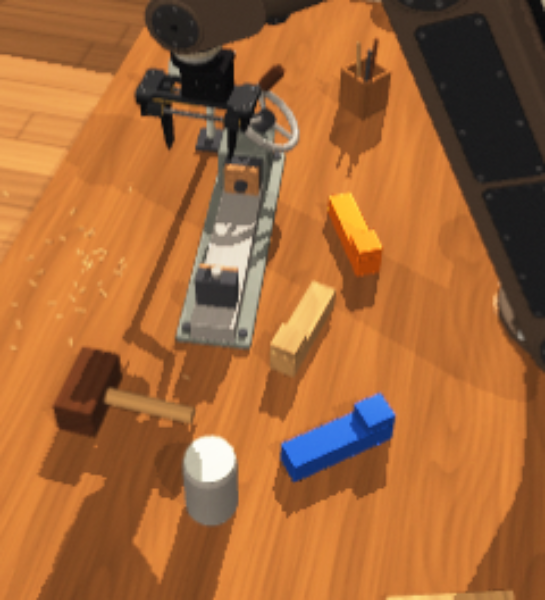

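Scene view: the lamp post, wheel with brown knob to the lower-left of the head, and the orange decoy are visible. Side view: the pale blank is at crop (303,328), heel end near (285,355); the end stop is at (217,285) and the jaw at (242,178). The blue and orange bars are decoys.

```bash
cat > fit.py <<'E'
from h import *
from scipy.optimize import minimize
Ps=[np.load('scene0.npy'),np.load('side0.npy')]
fr=[cv2.cvtColor(cv2.imread(f'pics/{n}0.png'),cv2.COLOR_BGR2RGB) for n in ['scene','side']]
for n,P,F in zip(['scene','side'],Ps,fr):
    p=P.reshape(-1,3); c=F.reshape(-1,3).astype(float); ok=~np.isnan(p[:,0]); p=p[ok]; c=c[ok]
    hsv=cv2.cvtColor(c.astype(np.uint8)[None],cv2.COLOR_RGB2HSV)[0]
    # clamp: low height band, base top
    r=(p[:,0]>.45)&(p[:,0]<.8)&(p[:,1]>-.42)&(p[:,1]<.25)
    b=r&(p[:,2]>.009)&(p[:,2]<.019)&(hsv[:,1]<110)
    print(n,'base',b.sum(),cv2.minAreaRect(p[b,:2].astype(np.float32)))
    b=r&(p[:,2]>.045)&(p[:,2]<.056)&(hsv[:,1]<110)
    print(n,'bed',b.sum(),cv2.minAreaRect(p[b,:2].astype(np.float32)))
    b=(abs(p[:,0]-.42)<.12)&(abs(p[:,1]-.08)<.13)&(p[:,2]>.02)&(p[:,2]<.065)&(p[:,0]<.55)
    q=p[b];h=hsv[b]; s=(h[:,1]<185)&(h[:,1]>60)
    print(n,'blank',s.sum(),cv2.minAreaRect(q[s,:2].astype(np.float32)), np.percentile(q[s],[0,5,50,95,100],axis=0).round(3).tolist())
    k=s&(q[:,2]>.052) if False else None
    t=q[s]; print('heel',t[t[:,2]>.053].mean(0),(t[:,2]>.053).sum())
E
python3 fit.py
```

```text
scene base 905 ((0.5861420631408691, -0.0525965690612793), (0.16700375080108643, 0.519070029258728), 12.78254508972168)
scene bed 734 ((0.5849446058273315, -0.04276680946350098), (0.123436339199543, 0.5049921870231628), 13.258768081665039)
scene blank 125 ((0.40443333983421326, 0.08500014245510101), (0.2679186165332794, 0.04577195644378662), 71.62696838378906) [[0.356, -0.043, 0.021], [0.367, -0.019, 0.024], [0.416, 0.091, 0.038], [0.445, 0.18, 0.046], [0.454, 0.21, 0.062]]
heel [ 0.36712431 -0.0121324   0.05730521] 4
side base 779 ((0.6041800379753113, -0.03679096698760986), (0.1718725860118866, 0.5095005035400391), 6.525720119476318)
side bed 790 ((0.5784974098205566, -0.03263366222381592), (0.12632128596305847, 0.5020703673362732), 13.488265991210938)
side blank 366 ((0.4159356951713562, 0.1428808569908142), (0.14178046584129333, 0.044013749808073044), 77.40804290771484) [[0.383, 0.073, 0.021], [0.389, 0.082, 0.029], [0.412, 0.141, 0.043], [0.44, 0.206, 0.062], [0.449, 0.21, 0.064]]
heel [0.42947862 0.20011828 0.06092694] 58
```

```bash
python3 - <<'E'
from h import *
R=np.array(env.observe()['orientation']); print(R.round(2).tolist())
ok=False
for p in ([.52,.08,.5],[.52,.08,.45],[.54,.06,.4]):
    try: env.reach(p,R); break
    except env.PlanningError as e: print(p,e)
im=cam('wrist'); save('w1',im); np.save('w1.npy',cloud(im)); print(env.observe()['t'],im['M'].round(3))
im=cam('scene'); save('s1',im); np.save('s1.npy',cloud(im))
im=cam('side'); save('d1',im); np.save('d1.npy',cloud(im))
cv2.imwrite('pics/ws.png',cv2.vconcat([cv2.resize(cv2.imread('pics/w1.png'),(400,300)),cv2.resize(cv2.imread('pics/s1.png')[120:360,100:420],(400,300))]))
E
```

```text
[[-0.0, 1.0, 0.0], [1.0, 0.0, -0.0], [-0.0, 0.0, -1.0]]
2.15 [[ 1.    -0.    -0.002  0.519]
 [-0.001 -0.958 -0.287  0.161]
 [-0.002  0.287 -0.958  0.67 ]
 [ 0.     0.     0.     1.   ]]
```

View pics/ws.png

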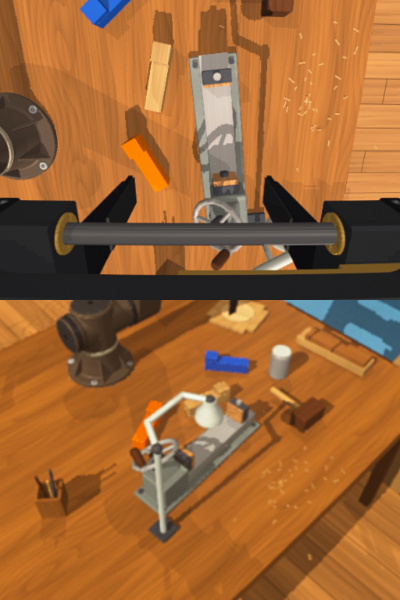

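The wrist picture (top half) shows everything: pale blank at (158,75) with the heel at its upper end, the bed from (215,60) to (225,180), stop at (215,77), jaw at (227,178), and knob at about (228,228).

```bash
cat > fit2.py <<'E'
from h import *
from scipy.optimize import differential_evolution as DE
def load(names): return [np.load(n+'.npy').reshape(-1,3) for n in names]
def tf(p,a): # p pts, a=(x,y,yaw)
    c,s=np.cos(a[2]),np.sin(a[2]); d=p[:,:2]-a[:2]
    return d[:,0]*c+d[:,1]*s, -d[:,0]*s+d[:,1]*c
def cost_clamp(a,p):
    x,y=tf(p,a); H=np.zeros(len(p))
    H[(abs(x)<.06)&(abs(y)<.23)]=.014
    H[(abs(x)<.035)&(y>-.1)&(y<.23)]=.05
    H[(abs(x)<.032)&(y>.134+a[3])&(y<.17+a[3])]=.108
    H[(abs(x)<.032)&(y>a[4]-.038)&(y<a[4])]=.108
    w=(y>-.1)
    e=np.minimum(abs(p[:,2]-H),.03); return e[w].sum()/1+ .015*(~w).sum()
def cost_blank(a,p):
    x,y=tf(p,a); H=np.zeros(len(p)); i=(abs(y)<.021)&(abs(x)<.08)
    H[i]=.04; H[i&(x>.036)]=.06
    return np.minimum(abs(p[:,2]-H),.02).mean()
if __name__=='__main__':
    for names in (['w1'],['s1','d1'],['w1','s1','d1']):
        p=np.vstack(load(names)); p=p[~np.isnan(p[:,0])]
        c=p[(abs(p[:,0]-.59)<.13)&(p[:,1]>-.16)&(p[:,1]<.27)&(p[:,2]<.125)&(p[:,0]>.49)&(p[:,2]>-.01)]
        r=DE(cost_clamp,[(.52,.66),(-.1,.04),(-.1,.35),(0,.025),(-.07,-.045)],args=(c,),seed=1,tol=1e-6,popsize=15,maxiter=150)
        print(names,'clamp',r.x.round(4),r.fun/len(c))
        b=p[(p[:,0]>.33)&(p[:,0]<.49)&(p[:,1]>.03)&(p[:,1]<.26)&(p[:,2]<.12)]
        r=DE(cost_blank,[(.37,.46),(.08,.19),(.6,2.4)],args=(b,),seed=1,tol=1e-6,maxiter=150)
        print(names,'blank',r.x.round(4),r.fun)
E
python3 fit2.py
```

```text
['w1'] clamp [ 0.5745 -0.0176  0.1064  0.0231 -0.0633] 0.003174337463454256
['w1'] blank [0.4169 0.1559 1.3636] 0.0021443144758315066
['s1', 'd1'] clamp [ 0.5768 -0.0189  0.1078  0.0237 -0.0624] 0.006300159729823611
['s1', 'd1'] blank [0.4199 0.1546 1.3505] 0.004563121975225078
['w1', 's1', 'd1'] clamp [ 0.5748 -0.0177  0.1081  0.0232 -0.0631] 0.0042150550725771965
['w1', 's1', 'd1'] blank [0.4168 0.1556 1.3636] 0.0028178459599821322
```

```bash
cat >> h.py <<'E'
def Rdown(yaw):
    c,s=np.cos(yaw),np.sin(yaw); return np.array([[c,s,0],[s,-c,0],[0,0,-1.]])
C=np.array([.5752,-.018,0]); YC=.107
RC=np.array([[np.cos(YC),-np.sin(YC),0],[np.sin(YC),np.cos(YC),0],[0,0,1]])
def W(p): return C+RC@np.array(p,float)
E
python3 - <<'E'
from h import *
yb=1.363; g=np.array([.417,.1556])+.006*np.array([np.cos(yb),np.sin(yb)])
R=Rdown(yb)
env.reach([*g,.15],R); env.move_l([*g,.010],feed=.12,force_limit=15)
env.set_gripper(0.0); o=env.observe(); print('width',o['grip_width'],o['gripper_force'],o['tool_pos'])
env.move_l([*g,.18],feed=.2); o=env.observe(); print(o['t'],o['grip_width'],o['ft_force'])
R2=Rdown(YC+np.pi/2); T=W([0,.055+.006,0])
env.reach([*T[:2],.18],R2)
env.move_l([*T[:2],.075],feed=.15)
print(env.move_l([*T[:2],.052],feed=.03,force_limit=6),env.observe()['tool_pos'],env.observe()['grip_width'])
im=cam('side'); save('d2',im); np.save('d2.npy',cloud(im)); print(env.observe()['t'])
E
```

```text
width 0.04206713771029357 29.99715954065323 [0.41834517 0.16147516 0.00999592]
6.8417 0.041436079017949976 [ 0.19590708 -0.1179593  -3.32665967]
True [0.5686816  0.0425917  0.05943485] 0.04189320341337777
9.0833
```

```bash
python3 - <<'E'
from h import *
env.set_gripper(.075); o=env.observe(); p=o['tool_pos']; print(p)
env.move_l([p[0],p[1],.3],feed=.2)
R2=np.array(o['orientation'])
env.sleep(.2)
T=W([-.02,.04,.5]); env.reach(T,R2)
im=cam('wrist'); save('w3',im); np.save('w3.npy',cloud(im)); print(env.observe()['t'])
m=env.masks_of('wrist','knob_mid'); print([(round(k['confidence'],2),np.round(k['extent'])) for k in m])
for n in ['scene','side']:
    im=cam(n); save(n+'3',im); np.save(n+'3.npy',cloud(im))
# blank fit in clamp frame
from fit2 import *
p=np.load('w3.npy').reshape(-1,3); p=p[~np.isnan(p[:,0])]; q=(p-C)@RC
b=q[(abs(q[:,0])<.034)&(q[:,1]>-.055)&(q[:,1]<.15)&(q[:,2]<.125)&(q[:,2]>.03)]; b=b-[0,0,.05]
r=DE(cost_blank,[(-.02,.02),(.03,.08),(1.4,1.75)],args=(b,),seed=1,tol=1e-6); print('blank in clamp',r.x.round(4),r.fun)
# wheel frame
a=np.radians(35); z=np.array([-np.sin(a),0,np.cos(a)]); y=np.array([0,1.,0]); x=np.cross(y,z)
Rw=np.stack([x,y,z],1); H=np.array([-.03,-.16,.15])
for n in ['w3','scene3','side3']:
    P=np.load(n+'.npy').reshape(-1,3); k=((P-C)@RC-H)@Rw
    s=(k[:,2]>.022)&(k[:,2]<.072)&(np.hypot(k[:,0],k[:,1])<.085)&(np.hypot(k[:,0],k[:,1])>.045)
    if s.sum(): print(n,s.sum(),np.median(k[s],0).round(4),np.degrees(np.arctan2(np.median(k[s,1]),np.median(k[s,0]))).round(1),k[s].min(0).round(3),k[s].max(0).round(3))
    s=(abs(k[:,2])<.012)&(np.hypot(k[:,0],k[:,1])<.08)&(np.hypot(k[:,0],k[:,1])>.055)
    if s.sum()>20:
        (cx,cy),rr=cv2.minEnclosingCircle(k[s,:2].astype(np.float32)); print(' rim',s.sum(),round(cx,4),round(cy,4),round(rr,4),np.median(k[s,2]).round(4))
E
```

```text
[0.56829263 0.04266535 0.05935235]
12.2667
[(0.94, array([252., 255.,  63.,  63.])), (0.64, array([181., 332.,  50.,  37.]))]
blank in clamp [-3.000e-04  5.470e-02  1.571e+00] 0.0019007169112396538
w3 18 [ 0.0296 -0.0663  0.0652] -66.0 [ 0.02  -0.069  0.057] [ 0.035 -0.062  0.066]
 rim 1241 0.0018 0.0039 0.071 0.0071
scene3 102 [ 0.0331 -0.0651  0.0441] -63.0 [ 0.014 -0.075  0.023] [ 0.041 -0.049  0.063]
 rim 259 0.0037 -0.0044 0.0732 0.0029
side3 71 [ 0.0302 -0.0528  0.0485] -60.2 [ 0.014 -0.071  0.023] [ 0.041 -0.043  0.068]
 rim 270 0.0034 0.0024 0.0736 0.0058
```

```bash
cat >> h.py <<'E'
_a=np.radians(35); ZW=np.array([-np.sin(_a),0,np.cos(_a)]); YW=np.array([0,1.,0]); XW=np.cross(YW,ZW)
RW=RC@np.stack([XW,YW,ZW],1); HUB=W([-.03,-.16,.15])
RT=RC@np.stack([-XW,YW,-ZW],1)
def K(th,c=(0.002,0.001),h=.024,r=.065): return HUB+RW@np.array([c[0]+r*np.cos(th),c[1]+r*np.sin(th),h])
def fw(): return RW.T@np.array(env.observe()['ft_force'])
E
python3 - <<'E'
from h import *
lo=np.array([-177.58,-47.91,2.72,-65.01,3.68,-153.87]);hi=np.array([177.58,125.51,160,245.01,167.84,153.87])
for t in range(0,360,45):
    q=env.ik(K(np.radians(t)),RT); print(t,None if q is None else np.round(q,0), None if q is None else np.min(np.minimum(q-lo,hi-q)).round(0))
print('pre',env.ik(K(np.radians(-62),h=.11),RT), env.ik(W([-.16,-.06,.40]),RT), env.observe()['q'],fw())
E
```

```text
0 None None
45 None None
90 None None
135 [-34.  21. 129.  85.  22. 151.] 3.0
180 [-40.  23. 128.  83.  25. 147.] 7.0
225 None None
270 None None
315 None None
pre None [ -35.75670368  -10.02963451  115.59899207   29.58704519   50.8612906
 -146.01991884] [-4.80725763e+00  1.33402021e+01  7.03130283e+01 -3.35197361e-03
  9.65613341e+01 -1.09523274e+01] [ 0.17774083  0.31090764 -0.49154698]
```

```bash
python3 - <<'E'
from h import *
from scipy.spatial.transform import Rotation as Ro
lo=np.array([-177.58,-47.91,2.72,-65.01,3.68,-153.87]);hi=np.array([177.58,125.51,160,245.01,167.84,153.87])
for tilt in (35,25):
  for phi in range(0,360,15):
    b=np.radians(tilt); z=np.array([-np.sin(b),0,np.cos(b)]); x=np.cross(YW,z)
    R=RC@np.stack([-x,YW,-z],1)@Ro.from_euler('z',phi,degrees=True).as_matrix()
    m=[];js=[]
    for t in range(0,360,30):
        q=env.ik(K(np.radians(t)),R)
        if q is None: m.append(-1)
        else: m.append(int(np.min(np.minimum(q-lo,hi-q))));js.append(q)
    if sum(k<0 for k in m)<4: print(tilt,phi,m,np.ptp(js,0).round(0), np.mean(js,0).round(0))
E
```

```text
35 60 [22, 20, 17, 16, 9, 1, 1, 6, 15, 25, 25, 24] [16.  5. 18. 36.  9. 44.] [ -35.   22.  120.   66.   25. -130.]
35 75 [22, 20, 17, 16, 16, 16, 16, 21, 24, 25, 25, 24] [16.  5. 18. 36.  9. 44.] [ -35.   22.  120.   66.   25. -115.]
35 90 [22, 20, 17, 16, 16, 19, 21, 22, 24, 25, 25, 24] [16.  5. 18. 36.  9. 44.] [ -35.   22.  120.   66.   25. -100.]
35 105 [22, 20, 17, 16, 16, 19, 21, 22, 24, 25, 25, 24] [16.  5. 18. 36.  9. 44.] [-35.  22. 120.  66.  25. -85.]
35 120 [22, 20, 17, 16, 16, 19, 21, 22, 24, 25, 25, 24] [16.  5. 18. 36.  9. 44.] [-35.  22. 120.  66.  25. -70.]
35 135 [22, 20, 17, 16, 16, 19, 21, 22, 24, 25, 25, 24] [16.  5. 18. 36.  9. 44.] [-35.  22. 120.  66.  25. -55.]
35 150 [22, 20, 17, 16, 16, 19, 21, 22, 24, 25, 25, 24] [16.  5. 18. 36.  9. 44.] [-35.  22. 120.  66.  25. -40.]
35 165 [22, 20, 17, 16, 16, 19, 21, 22, 24, 25, 25, 24] [16.  5. 18. 36.  9. 44.] [-35.  22. 120.  66.  25. -25.]
35 180 [22, 20, 17, 16, 16, 19, 21, 22, 24, 25, 25, 24] [16.  5. 18. 36.  9. 44.] [-35.  22. 120.  66.  25. -10.]
35 195 [22, 20, 17, 16, 16, 19, 21, 22, 24, 25, 25, 24] [16.  5
[... 2658 characters left out ...]
14.  34.  28.  54.]
25 225 [30, 27, 24, 20, 18, 17, 19, 22, 25, 28, 30, 31] [15.  5. 19. 21. 13. 32.] [-32.  22. 114.  34.  28.  69.]
25 240 [30, 27, 24, 20, 18, 17, 19, 22, 25, 28, 30, 31] [15.  5. 19. 21. 13. 32.] [-32.  22. 114.  34.  28.  84.]
25 255 [30, 27, 24, 20, 18, 17, 19, 22, 25, 28, 30, 31] [15.  5. 19. 21. 13. 32.] [-32.  22. 114.  34.  28.  99.]
25 270 [27, 25, 24, 20, 18, 17, 19, 22, 25, 28, 30, 31] [15.  5. 19. 21. 13. 32.] [-32.  22. 114.  34.  28. 114.]
25 285 [12, 10, 11, 17, 18, 17, 19, 22, 25, 28, 22, 16] [15.  5. 19. 21. 13. 32.] [-32.  22. 114.  34.  28. 129.]
25 300 [-1, -1, -1, 2, 12, 17, 19, 22, 20, 13, 7, 1] [14.  5. 19. 19. 13. 26.] [-34.  22. 115.  37.  27. 139.]
```

```bash
cat >> h.py <<'E'
def RTH(th,m=48,a=26):
    f=np.radians(m-a*np.cos(th)); c,s=np.cos(f),np.sin(f); return RT@np.array([[c,-s,0],[s,c,0],[0,0,1]])
E
python3 - <<'E'
from h import *
lo=np.array([-177.58,-47.91,2.72,-65.01,3.68,-153.87]);hi=np.array([177.58,125.51,160,245.01,167.84,153.87])
for m,a in ((48,26),(52,26),(55,28)):
    o=[]
    for t in range(0,360,20):
        th=np.radians(t); q=env.ik(K(th),RTH(th,m,a)); o.append(None if q is None else np.min(np.minimum(q-lo,hi-q)).round(0))
    print(m,a,o)
th=np.radians(-62)
for h in (.1,.14,.18): print(h,env.ik(K(th,h=h),RTH(th,52,26)))
for p in ([-.16,-.06,.40],[-.12,-.1,.36],[-.15,-.16,.36]): print(p,env.ik(W(p),RTH(th,52,26)))
E
```

```text
48 26 [np.float64(7.0), np.float64(8.0), np.float64(10.0), np.float64(12.0), np.float64(12.0), np.float64(11.0), np.float64(11.0), np.float64(11.0), np.float64(13.0), np.float64(15.0), np.float64(17.0), np.float64(18.0), np.float64(17.0), np.float64(15.0), np.float64(12.0), np.float64(9.0), np.float64(7.0), np.float64(6.0)]
52 26 [np.float64(11.0), np.float64(12.0), np.float64(14.0), np.float64(16.0), np.float64(16.0), np.float64(15.0), np.float64(15.0), np.float64(15.0), np.float64(17.0), np.float64(19.0), np.float64(21.0), np.float64(22.0), np.float64(21.0), np.float64(19.0), np.float64(16.0), np.float64(13.0), np.float64(11.0), np.float64(10.0)]
55 28 [np.float64(12.0), np.float64(13.0), np.float64(16.0), np.float64(17.0), np.float64(16.0), np.float64(16.0), np.float64(17.0), np.float64(18.0), np.float64(20.0), np.float64(21.0), np.float64(22.0), np.float64(23.0), np.float64(24.0), np.float64(22.0), np.float64(19.0), np.float64(15.0), np.float64(13.0), np.float64(11.0)]
0.1 [ -42.0199162    15.79465485  112.41368551   46.39318795   36.16136247
 -132.93662501]
0.14 [ -44.24716389   11.92165504  111.94319955   42.84484902   40.51905323
 -130.08684376]
0.18 [ -46.6425118     8.23785906  111.04952541   39.97855876   45.30240823
 -127.88947918]
[-0.16, -0.06, 0.4] [ -35.75670368  -10.02963451  115.59899207   29.58704519   50.8612906
 -106.22617947]
[-0.12, -0.1, 0.36] [ -36.27684918   -2.28468319  115.2957317    33.32046994   44.76307796
 -112.0309426 ]
[-0.15, -0.16, 0.36] [ -46.71366701   -1.07623836  114.14483446   36.4947164    50.23060367
 -122.75977035]
```

```bash
python3 - <<'E'
from h import *
th=np.radians(-62); R=RTH(th)
env.set_gripper(.06)
env.reach(W([-.16,-.06,.40]),R); print('f0',fw().round(2))
env.reach(K(th,h=.12),R); print('f1',fw().round(2))
print(env.move_l(K(th),feed=.08,force_limit=8),fw().round(2),env.observe()['t'])
im=cam('scene'); save('s4',im)
cv2.imwrite('pics/s4c.png',cv2.resize(cv2.imread('pics/s4.png')[150:330,120:360],(800,600)))
E
```

```text
f0 [ 0.7   0.21 -1.28]
f1 [ 0.09 -0.23  0.02]
False [-0.19  0.28 -0.38] 16.7167
```

View pics/s4c.png

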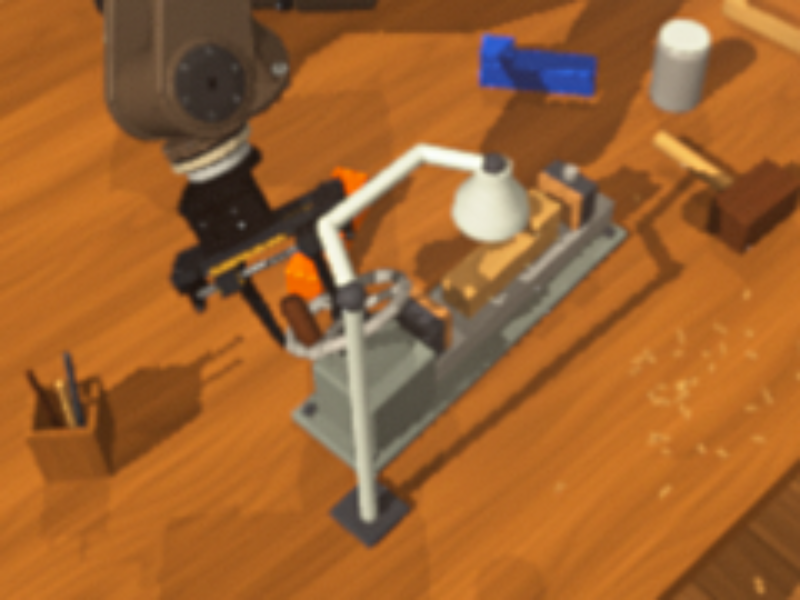

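The picture shows the knob (303,318) between the two fingers, clear of the lamp; the blank lies on the bed at (500,255). Now I'll grip the knob and turn it a little.

```bash
cat > turn.py <<'E'
from h import *
import json,os
def load(): return json.load(open('st.json'))
def turn(total,step,feed,flim=None,stop=None,verbose=1):
    s=load(); th,c=s['th'],np.array(s['c']); n=int(round(total/step)); log=[]
    for i in range(n):
        th-=step
        hit=env.move_l(K(th,c),rot=RTH(th),feed=feed,force_limit=flim)
        f=fw(); r=np.array([np.cos(th),np.sin(th)]); t=np.array([np.sin(th),-np.cos(th)])
        fr=f[:2]@r; ft=f[:2]@t
        c=c+np.clip(s['g']*fr,-.0005,.0005)*r
        s['tot']+=step; log.append((round(s['tot'],2),round(ft,1),round(fr,1),round(f[2],1)))
        if hit or abs(fr)>35 or (stop is not None and -ft>stop): log.append('HIT' if hit else 'STOP'); break
    s['th'],s['c']=th,c.tolist(); json.dump(s,open('st.json','w'))
    print(log[::verbose],'last',log[-2:],'c',c.round(4),'t',env.observe()['t'],'w',env.observe()['grip_width'])
E
python3 - <<'E'
from turn import *
env.set_gripper(0.); print(env.observe()['grip_width'],fw().round(1))
json.dump(dict(th=np.radians(-62),c=[.002,.001],g=5e-5,tot=0.),open('st.json','w'))
turn(.8,.1,.06)
E
```

```text
0.02515277749613957 [-3.1 -5.5  0.4]
[(0.1, np.float64(1.0), np.float64(4.7), np.float64(-1.1)), (0.2, np.float64(-0.3), np.float64(5.7), np.float64(-0.4)), (0.3, np.float64(-0.2), np.float64(4.9), np.float64(-0.6)), (0.4, np.float64(-0.5), np.float64(4.0), np.float64(0.1)), (0.5, np.float64(-0.4), np.float64(4.8), np.float64(0.1)), (0.6, np.float64(0.7), np.float64(5.4), np.float64(1.3)), (0.7, np.float64(-0.1), np.float64(5.2), np.float64(0.7)), (0.8, np.float64(0.1), np.float64(4.9), np.float64(2.0))] last [(0.7, np.float64(-0.1), np.float64(5.2), np.float64(0.7)), (0.8, np.float64(0.1), np.float64(4.9), np.float64(2.0))] c [ 0.0021 -0.0009] t 19.4917 w 0.025335457097673847
```

```bash
python3 - <<'E'
from turn import *
turn(5.6,.2,.12,verbose=3)
E
```

```text
[(1.0, np.float64(4.3), np.float64(7.2), np.float64(5.1)), (1.6, np.float64(3.7), np.float64(7.0), np.float64(7.2)), (2.2, np.float64(2.2), np.float64(3.8), np.float64(7.6)), (2.8, np.float64(1.7), np.float64(3.8), np.float64(9.0)), (3.4, np.float64(2.3), np.float64(3.3), np.float64(8.0)), (4.0, np.float64(2.8), np.float64(6.2), np.float64(4.7)), (4.6, np.float64(0.3), np.float64(7.1), np.float64(2.1)), (5.2, np.float64(1.2), np.float64(4.8), np.float64(2.8)), (5.8, np.float64(2.7), np.float64(2.8), np.float64(5.7)), (6.4, np.float64(5.2), np.float64(2.2), np.float64(6.0))] last [(6.2, np.float64(4.2), np.float64(1.6), np.float64(5.6)), (6.4, np.float64(5.2), np.float64(2.2), np.float64(6.0))] c [ 0.0018 -0.0001] t 26.725 w 0.025540252407388702
```

```bash
python3 - <<'E'
from turn import *
turn(6.4,.2,.12,verbose=4)
im=cam('scene'); save('s5',im); np.save('s5.npy',cloud(im))
im=cam('side'); save('d5',im); np.save('d5.npy',cloud(im))
for n in ('s5','d5'):
    P=np.load(n+'.npy').reshape(-1,3); q=(P-C)@RC
    s=(abs(q[:,0])<.028)&(q[:,2]>.112-.01)&(q[:,2]<.116)&(q[:,1]>-.11)&(q[:,1]<.0); print(n,'jaw top y',s.sum(),np.percentile(q[s,1],[2,98]).round(4))
    s=(abs(q[:,0])<.018)&(q[:,2]>.083)&(q[:,2]<.096)&(q[:,1]>-.05)&(q[:,1]<.18); print(n,'bar y',s.sum(),np.percentile(q[s,1],[1,99]).round(4) if s.sum() else '')
    s=(abs(q[:,0])<.018)&(q[:,2]>.102)&(q[:,1]>.03)&(q[:,1]<.2)&(q[:,2]<.12); print(n,'heel/stop',s.sum(),np.percentile(q[s,1],[1,99]).round(4) if s.sum() else '')
E
```

```text
[(6.6, np.float64(5.0), np.float64(2.4), np.float64(6.6)), (7.4, np.float64(5.4), np.float64(4.7), np.float64(9.3)), (8.2, np.float64(2.4), np.float64(4.5), np.float64(10.3)), (9.0, np.float64(1.0), np.float64(1.4), np.float64(11.9)), (9.8, np.float64(2.5), np.float64(1.0), np.float64(8.7)), (10.6, np.float64(1.0), np.float64(6.0), np.float64(5.9)), (11.4, np.float64(0.7), np.float64(2.1), np.float64(4.5)), (12.2, np.float64(2.9), np.float64(-0.6), np.float64(5.6))] last [(12.6, np.float64(3.6), np.float64(1.4), np.float64(8.3)), (12.8, np.float64(5.1), np.float64(1.7), np.float64(8.3))] c [ 0.0014 -0.0001] t 34.9917 w 0.02548759815360727
s5 jaw top y 133 [-0.0527 -0.0138]
s5 bar y 168 [-0.0003  0.1586]
s5 heel/stop 134 [0.1011 0.1923]
d5 jaw top y 126 [-0.1094 -0.0116]
d5 bar y 173 [-0.0167  0.0812]
d5 heel/stop 189 [0.1013 0.1956]
```

```bash
sed -i 's/verbose=1):/verbose=1,settle=0):/; s/^        f=fw(); r=/        env.sleep(settle)\n        f=fw(); r=/' turn.py; python3 - <<'E'
from turn import *
turn(1.2,.2,.10,flim=16)
turn(1.4,.1,.06,flim=14,stop=2.0,settle=.12)
E
```

```text
[(13.0, np.float64(3.7), np.float64(3.3), np.float64(8.4)), (13.2, np.float64(4.7), np.float64(2.1), np.float64(9.0)), (13.4, np.float64(4.3), np.float64(3.0), np.float64(9.0)), (13.6, np.float64(3.3), np.float64(3.4), np.float64(10.6)), (13.8, np.float64(3.4), np.float64(4.0), np.float64(10.3)), (14.0, np.float64(2.4), np.float64(3.2), np.float64(10.3))] last [(13.8, np.float64(3.4), np.float64(4.0), np.float64(10.3)), (14.0, np.float64(2.4), np.float64(3.2), np.float64(10.3))] c [ 0.001  -0.0009] t 36.7917 w 0.02516851186939339
[(14.1, np.float64(-0.6), np.float64(2.5), np.float64(9.7)), (14.2, np.float64(-2.3), np.float64(4.0), np.float64(7.9)), 'STOP'] last [(14.2, np.float64(-2.3), np.float64(4.0), np.float64(7.9)), 'STOP'] c [ 0.0007 -0.001 ] t 37.5417 w 0.025099180410009768
```

```bash
python3 - <<'E'
from turn import *
turn(.3,.1,.06,flim=14,stop=4.5,settle=.15)
env.sleep(.2); f=fw(); th=load()['th']; print(f.round(1), (f[:2]@[np.sin(th),-np.cos(th)]).round(2))
P=[]
im=cam('scene'); P=cloud(im).reshape(-1,3); q=(P-C)@RC
s=(abs(q[:,0])<.028)&(q[:,2]>.102)&(q[:,2]<.116)&(q[:,1]>-.11)&(q[:,1]<.02); print('jaw top y',np.percentile(q[s,1],[2,98]).round(4))
s=(abs(q[:,0])<.018)&(q[:,2]>.102)&(q[:,1]>.03)&(q[:,1]<.2)&(q[:,2]<.12); print('heel/stop',np.percentile(q[s,1],[1,99]).round(4))
E
```

```text
[(14.3, np.float64(-1.7), np.float64(1.7), np.float64(7.7)), (14.4, np.float64(-1.3), np.float64(1.6), np.float64(8.2)), (14.5, np.float64(-1.5), np.float64(1.2), np.float64(8.7))] last [(14.4, np.float64(-1.3), np.float64(1.6), np.float64(8.2)), (14.5, np.float64(-1.5), np.float64(1.2), np.float64(8.7))] c [ 0.0004 -0.0011] t 38.7667 w 0.0255144784341685
[-1.1 -1.9  8.4] -1.71
jaw top y [-0.0463 -0.0079]
heel/stop [0.107  0.1917]
```

```bash
python3 - <<'E'
from turn import *
turn(1.5,.1,.06,flim=14,stop=3.8,settle=.12)
E
```

```text
[(14.6, np.float64(-2.7), np.float64(1.2), np.float64(8.2)), (14.7, np.float64(-2.1), np.float64(0.0), np.float64(8.6)), (14.8, np.float64(-2.2), np.float64(-0.5), np.float64(9.2)), (14.9, np.float64(-2.1), np.float64(0.1), np.float64(8.7)), (15.0, np.float64(-2.0), np.float64(0.4), np.float64(8.4)), (15.1, np.float64(-2.3), np.float64(-0.6), np.float64(8.6)), (15.2, np.float64(-2.4), np.float64(-1.4), np.float64(7.7)), (15.3, np.float64(-2.3), np.float64(-1.6), np.float64(8.6)), (15.4, np.float64(-2.4), np.float64(-0.9), np.float64(8.3)), (15.5, np.float64(-0.5), np.float64(-0.7), np.float64(8.8)), (15.6, np.float64(-2.8), np.float64(-0.8), np.float64(7.9)), (15.7, np.float64(-0.4), np.float64(-0.8), np.float64(8.2)), (15.8, np.float64(-1.9), np.float64(-0.4), np.float64(8.8)), (15.9, np.float64(-2.2), np.float64(-0.5), np.float64(9.4)), (16.0, np.float64(-3.2), np.float64(-0.3), np.float64(9.6))] last [(15.9, np.float64(-2.2), np.float64(-0.5), np.float64(9.4)), (16.0, np.float64(-3.2), np.float64(-0.3), np.float64(9.6))] c [ 0.0006 -0.0014] t 44.6417 w 0.02508962203597973
```

```bash
cat > jaw.py <<'E'
from h import *
def jaw():
    for n in ('scene','side'):
        P=cloud(cam(n)).reshape(-1,3); q=(P-C)@RC
        s=(abs(q[:,0])<.028)&(q[:,2]>.102)&(q[:,2]<.116)&(q[:,1]>-.08)&(q[:,1]<.02); u=(abs(q[:,0])<.018)&(q[:,2]>.104)&(q[:,1]>.03)&(q[:,1]<.2)&(q[:,2]<.116)
        ys=np.sort(q[u,1]); d=np.diff(ys); i=d.argmax()
        print(n,'jaw',np.percentile(q[s,1],[2,98]).round(4),'heel..stop',np.percentile(ys,[1,99]).round(4),'gap',ys[i:i+2].round(4))
E
python3 - <<'E'
from turn import *; from jaw import jaw
jaw()
turn(.2,.1,.06,flim=14,stop=5,settle=.12)
jaw()
E
```

```text
scene jaw [-0.04   -0.0028] heel..stop [0.1124 0.1933] gap [0.1815 0.1844]
side jaw [-0.0402  0.0013] heel..stop [0.113  0.1951] gap [0.1725 0.1766]
[(16.1, np.float64(-5.0), np.float64(-0.4), np.float64(10.8)), (16.2, np.float64(-6.1), np.float64(-0.5), np.float64(10.7)), 'STOP'] last [(16.2, np.float64(-6.1), np.float64(-0.5), np.float64(10.7)), 'STOP'] c [ 0.0006 -0.0014] t 45.4917 w 0.02570986329729174
scene jaw [-0.0396 -0.0023] heel..stop [0.1137 0.1919] gap [0.1521 0.1555]
side jaw [-0.0393 -0.0007] heel..stop [0.1143 0.1956] gap [0.1825 0.185 ]
```

```bash
python3 - <<'E'
from turn import *; from jaw import jaw
turn(.08,.08,.05,flim=14,settle=.2)
s=load(); th,c=s['th'],s['c']
env.set_gripper(.06); print(fw().round(1))
env.move_l(K(th,c,h=.12),feed=.12)
env.reach(W([-.18,-.08,.40]),np.array(env.observe()['orientation']))
print(fw().round(1),env.observe()['t']); jaw()
im=cam('scene'); save('s6',im)
cv2.imwrite('pics/s6c.png',cv2.resize(cv2.imread('pics/s6.png')[150:330,120:360],(800,600)))
E
```

```text
[(16.28, np.float64(-7.5), np.float64(0.0), np.float64(12.7))] last [(16.28, np.float64(-7.5), np.float64(0.0), np.float64(12.7))] c [ 0.0006 -0.0014] t 46.0417 w 0.025098250173938703
[ 0.2 -1.  -0.9]
[-0.3 -0.4 -0.4] 48.4917
scene jaw [-0.0398 -0.0029] heel..stop [0.1122 0.192 ] gap [0.1872 0.1914]
side jaw [-0.0378 -0.0004] heel..stop [0.1143 0.1946] gap [0.1102 0.114 ]
```

View pics/s6c.png

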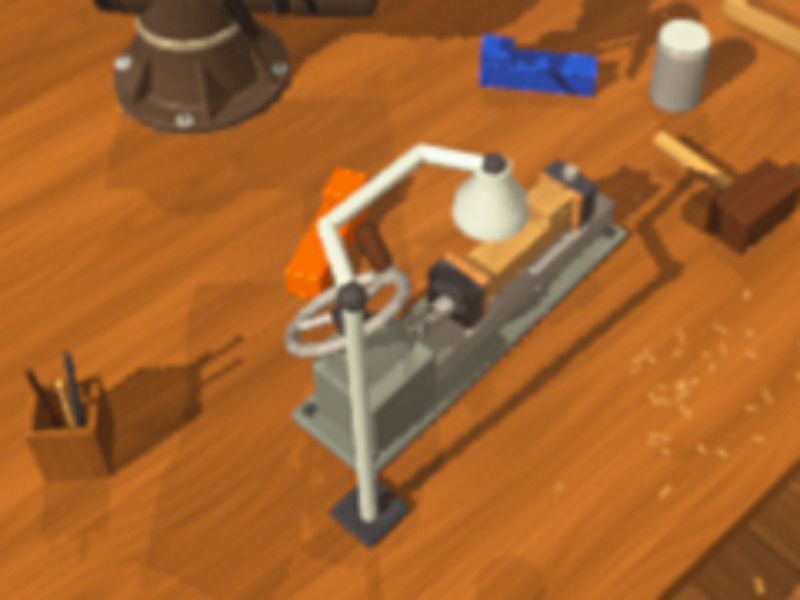

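The blank sits between the jaw (465,285) and the stop (575,195) with no gap. The knob is free and the arm is clear.

```bash
python3 -c "
from rig import env
print(env.sign_off())"
```

```text
the job is handed in; nothing more can be done
None
```

The blank is clamped lengthwise between the jaw and the end stop, with the wheel wound about 0.3 rad past first resistance; the knob is released, the arm is clear, and the job was handed in at about 48 s, with no verdict returned.

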